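# Seat a valve casing in the lapping fixture and hold the clamp at three clicks

### The arm

A 6-joint arm with a two-finger parallel gripper is mounted at the origin on the work surface. World frame = base frame: x ahead of the robot, y to its left, z up, the work surface at z = 0. Lengths are in m, angles in degrees, forces in N, time in s.
With the tool pointing down it reaches from about 0.25 to 0.725 m from the base axis. Payload 9.7 kg.
Tool frame: the origin (TCP) lies between the finger pads; the fingertips stand 11 mm ahead of it and the grasp point (between the pads) lies 8 mm behind it; z points along the fingers, y is the line along which they close (so a half turn about z gives the same grasp; the last joint's range is limited). The gripper opens to 85 mm and grips with 20 to 120 N. Pads are 22 mm wide; open, the fingers measure 114 mm over their backs; the gripper's body (76 mm by 85 mm) begins 54 mm behind the grasp point. The pads swing forward as they close: fully open they stand 13 mm farther back than shut.
Start: joints at [-75.057, 4.979, 10.078, 95.1, 0, 90], TCP at [0.142, -0.531, 0.203] pointing down, gripper open.
Joint ranges: [-179.16, 179.16], [-48.56, 103.87], [-65.8, 70.77], [-126.05, 130.52], [-82.76, 87.17], [-180, 180]. Speed limits (degrees/s): [127.2, 127.2, 147.25, 180, 180, 180].

### API

Orientations are given as [roll, pitch, yaw] about the fixed x, y, z axes, in that order (R = Rz(yaw) Ry(pitch) Rx(roll)).
In Python, from workcell import monitor, cams, ticket gives the robot as it stands.
- The arm moves only by the tool carry_out, never from a script. Its argument "plan" is a list of rows, each an object with "travel": the shift along the world's x, y, z as a fraction of full scale, a list of three; "angular": the turn, a rotation vector about the world's x, y, z as a fraction of full scale, a list of three; "grip": the gripper's target within -1 to 1 (fully open at 1, half-way at 0, shut at -1). In form: [{"travel": [x, y, z], "angular": [ax, ay, az], "grip": grip}, ...]. A call has 1 to 8 rows; each row is the pose to reach, as a shift and turn from the pose commanded when the call began; what a row does not reach only later rows make up. Full scale, the value 1, is 300 mm for a shift and 0.5 rad for a turn. A row lasts 1/12 s, in which the tool goes at most 41.7 mm and 7.16 degrees, less where a joint would pass 70% of its speed; a pose out of reach is approached as far as the arm can. A call with a number of a shift or a turn outside -1 to 1 is refused whole. A call with a gripper value outside its range is refused whole. The fingers move at their own pace and stop on an object; "grip_force" is the grip in N (left out, the last holds). Time passes only in rows, so rows that repeat a pose let the fingers close. It gives the time, the measured TCP pose, the force, the opening and the grip force at its end, in the units of the state.
- monitor.get_obs(): the state, without advancing time (a new reading comes with each control period).
- cams.camera(name): name is "scene" or "top"; returns a dict with "frame" (420x560x3 uint8, red, green, blue), "mtx" (3x3 intrinsics, pixels), "dist" ([k1, k2, p1, p2, k3] as OpenCV has them; the pictures are not rectified), "view" (4x4, takes a point from world to camera coordinates). Camera axes: x right, y up, looking along -z (the intrinsics and any distortion apply to the point x, -y, -z); pixel columns grow to the right and rows downward; lengths in m; the calibration is good to about 2 mm. A picture is of the moment at which its call begins. There is no depth.
- ticket.job_done(): hands the job in; it is judged then, once.
The state is a dict: "time": time; "q": joint angles; "qd": joint speeds; "joint_efforts": joint torques, N m; "ee_pos": TCP position; "tcp_rot": TCP orientation; "wrist_force": force on the tool from outside, world axes, zero at the start; "torque": the same for the moment, N m; "opening": finger opening in m; "grasp_force": force on a finger pad.
Only numpy, scipy, OpenCV 4.12 (cv2) and the standard library are available. Lean on these libraries where they do the work, as an engineer would, in place of code of your own. Each camera call takes 0.05 s, during which the arm holds its last target. There are 200 camera calls.

### The job

Take the brass valve casing out of the wooden rack, set it upright in the bore of the lapping fixture and press it down until the sprung seat beneath it snaps fully down, then let it go. After that take the clamp lever by its upright knob and bring it round exactly three clicks from its open stop, never over into a fourth, and finish still holding it there by the knob, because the lever springs open if it is let go. Leave everything else on the bench where it is.

Things in the scene. Friction and masses are not known exactly. Their poses are not given: they have to be found in the camera images.
- casing_center (a point): The trumpet valve casing: a loose hollow brass tube, 100 mm long, 20 mm wide, 70 to 150 g. Point on its axis, half-way up; z along the tube, up. Two knuckle stubs 14 mm thick reach 18 mm from the axis, 46 to 67 mm above its foot; grip it in its clear top 30 mm (collar under 1 mm). It starts upright in one of the rack's holes, 78 mm of it above the rack, taller than the pistons beside it.
- rack: Fixed wooden valve rack 60 x 205 x 34 mm, origin under its centre on the bench; three holes 23 mm wide and 22 mm deep in a row along its y axis, 65 mm apart, the middle one at its centre. One hole holds the casing, the other two a valve piston each.
- fixture: The fixed cast aluminium clamping fixture, origin on the bench top under the axis of its vertical bore, z up. Its base plate is 18 mm high and reaches from x -50 to +86 mm and from y -122 to +36 mm in this frame. A round collar, 43 mm across, stands around the bore; the jaw and the lever lie on its -y side.
- bore_mouth (a point): Centre of the bore's top rim on the fixture, 62 mm above the bench. A 45 degree lead-in, 34 mm wide at the top and 6 mm deep, leads to the bore, 22.5 mm wide. The sprung seat lies inside, 22 mm below the rim when up.
- seat (a joint): Downward travel in m of the sprung seat at the bottom of the bore: 0 up, 0.011 hard stop. It does not sink under the casing's weight. A push down on the casing, about 8 to 10 N at most, takes it over a detent half-way; it then snaps down and stays at about 0.0095 by itself. With the seat up the casing's centre stands 90 mm above the bench, with the seat snapped down about 80.5 mm.
- lever_knob: The upright round knob on the end of the clamp lever, a cylinder 20 mm in diameter and 46 mm tall, origin at its centre, 90 mm above the bench; its underside is at the top of the lever's flat arm, 65 mm above the bench. It turns freely on its own axis and travels on a level circle of 120 mm radius about the lever's pivot.
- lever_pivot (a point): The vertical pivot of the clamp lever, 66 mm from the bore axis in the fixture's -y direction.
- clamp_lever (a joint): Lever angle, rad, clockwise seen from above; 0: open stop, where a spring returns it; 1.0: far stop. A sprung pawl clicks into a notch every 0.2 rad (24 mm at the knob): first click 0.2, second 0.4, third 0.6. Crests at 0.1, 0.3, 0.5, 0.7. The push at the knob is 2 to 11 N: it rises by about 4 N on leaving each notch and eases again past each crest. The pawl alone does not hold the lever.
- jaw: The small steel jaw, 8 mm wide, that the lever's cam moves through a slot in the bore's wall; it presses the casing against the far side of the bore at the third click. Origin at the middle of its face.
- piston_a: Bystander: a valve piston in a hole of the rack, 82 mm tall, a steel body 17 to 21 mm wide with a thin stem and finger button on top; origin at its foot.
- piston_b: Bystander: the second, like valve piston in the rack; origin at its foot.
- cap_a: Bystander: a silver valve cap, 25 mm wide and 12 mm high, on the bench; origin at its foot.
- cap_b: Bystander: the second, like valve cap on the bench; origin at its foot.
- mouthpiece: Bystander: a brass mouthpiece standing on its rim, 27 mm wide and 87 mm tall; origin at its foot.
- mandrel: Bystander: a knurled steel lapping mandrel lying on the bench along its y axis, 190 mm long and 18 mm high; origin under its middle.
- tin: Bystander: a round, shut tin of lapping compound, 65 mm wide and 36 mm high; origin at its foot.
Mind the look-alikes: they are no part of the job. What is shaped like the part that bears casing_center but blue or red is not meant.

How it is judged (in metres and radians):
On the way:
1. the casing stands upright in the bore with the sprung seat snapped fully down under it, the lever still open (value of joint seat above 0.008 m and z of casing_center in the frame of fixture below 0.085 m and horizontal distance between casing_center and bore_mouth below 0.006 m and angle between casing_center's own z axis and vertical below 0.12 rad and value of joint clamp_lever below 0.1 rad), for 0.2 s.
At the end, for the whole second after the job is handed in: Fingers hold the knob (over 0.5 N) with the lever in the third notch (0.54 to 0.67 rad), the jaw pressing the casing (over 0.5 N); the casing is upright (0.1 rad) in the bore (within 5 mm), centre 76 to 85 mm above the bench, seat snapped down (over 8 mm) (value of joint clamp_lever between 0.54 and 0.67 rad and contact force between the fingers and lever_knob above 0.5 N and contact force between jaw and anything else above 0.5 N and value of joint seat above 0.008 m and z of casing_center in the frame of fixture between 0.076 and 0.085 m and horizontal distance between casing_center and bore_mouth below 0.005 m and angle between casing_center's own z axis and vertical below 0.1 rad); the arm keeps its last pose, push and grip.
It fails at once if the lever is taken over the crest into the fourth click (value of joint clamp_lever above 0.74 rad).
It fails at once if another thing on the bench or in the rack is disturbed (moved more than 30 mm or, for the mouthpiece, knocked over) (distance of any of piston_a, piston_b, cap_a, cap_b, mouthpiece, mandrel, tin from where it was at the start of the episode above 0.03 m or angle between mouthpiece's own z axis and vertical above 0.8 rad).
It also fails if it takes over 58 s, if anything falls off the work surface, if the arm or the gripper's body presses on something with over 40 N, if the wrist force passes 120 N, or if a joint passes its speed limit or range.

## Working session

There is one attempt and no reset: what is moved stays moved. The work goes in short steps, Python scripts to look and compute and a tool call to move; the robot and the scene stay as the last step left them, time stands still between calls to the robot, and variables do not carry over. Pictures are saved under pics/ and viewed, at most 10 in all, crops included, and the job is handed in when it is done.

Besides the shell and the picture viewer there is one more tool, called after "Emit:" as a command line: name --argument value ..., lists and objects as JSON in quotes. carry_out: Moves the arm, as the interface text tells. Its arguments: {"type":"object","properties":{"plan":{"type":"array","items":{"type":"object","properties":{"travel":{"type":"array","items":{"type":"number"}},"angular":{"type":"array","items":{"type":"number"}},"grip":{"type":"number"}}}},"grip_force":{"type":"number"}},"required":["plan"]}

```bash
ls; mkdir -p pics; cat > h.py <<'E'
import numpy as np, cv2
from workcell import monitor, cams, ticket
def shot(n,f=None):
    c=cams.camera(n)
    if f: cv2.imwrite('pics/'+f,c['frame'][:,:,::-1])
    return c
def ray(c,uv):
    p=cv2.undistortPoints(np.array([[uv]],float),np.array(c['mtx']),np.array(c['dist']))[0,0]
    V=np.array(c['view']);R=V[:3,:3];o=-R.T@V[:3,3]
    return o,R.T@np.array([p[0],-p[1],-1.])
def onz(c,uv,z):
    o,d=ray(c,uv);return o+d*(z-o[2])/d[2]
def proj(c,P):
    V=np.array(c['view']);q=(V[:3,:3]@np.atleast_2d(P).T).T+V[:3,3];q=q*[1,-1,-1]
    return cv2.projectPoints(q,np.zeros(3),np.zeros(3),np.array(c['mtx']),np.array(c['dist']))[0][:,0]
E
python3 - <<'E'
from h import *
for n in('scene','top'):
    c=shot(n,n+'0.png');V=np.array(c['view']);print(n,-V[:3,:3].T@V[:3,3],V[:3,:3].round(2).tolist(),c['mtx'])
print(monitor.get_obs())
E
```

```text
pics
scene [1.12491992 0.59330929 0.77032951] [[-0.69, 0.73, -0.02], [-0.48, -0.43, 0.76], [0.55, 0.53, 0.64]] [[380.26999032   0.         281.16536713]
 [  0.         380.26999032 207.86889315]
 [  0.           0.           1.        ]]
top [0.26587471 0.00409763 1.48538017] [[-0.01, -1.0, -0.0], [0.98, -0.01, 0.21], [-0.21, -0.0, 0.98]] [[490.27092735   0.         271.54921553]
 [  0.         490.27092735 207.96608771]
 [  0.           0.           1.        ]]
{'time': 0.1, 'q': array([-7.50586353e+01,  5.00738446e+00,  1.00386809e+01,  9.50999288e+01,
       -7.92136241e-04,  8.99995643e+01]), 'qd': array([-0.03710987, -0.08355898,  0.13571201, -0.00092318,  0.09080496,
        0.08526828]), 'joint_efforts': array([ 1.49168813e-03, -5.21560729e+01,  4.65654767e+01,  1.58920884e-02,
        2.03366847e-05,  1.33818878e-05]), 'ee_pos': array([ 0.14173953, -0.53116957,  0.2028566 ]), 'tcp_rot': array([-1.79931368e+02,  7.91613770e-04,  1.49418014e+01]), 'wrist_force': array([ 0.15811879, -0.11552925, -0.48181702]), 'torque': array([ 0.04531684, -0.04704154, -0.00164877]), 'grasp_force': 0.0, 'opening': 0.08532332775456383}
```

View pics/scene0.png

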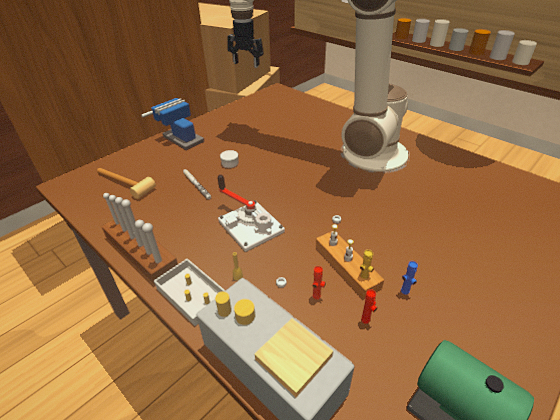

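View pics/top0.png

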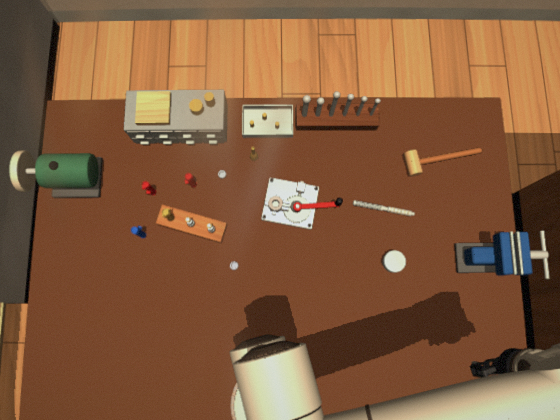

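The scene view shows the casing at about (368,263) in the rack, the fixture at (252,222) and the knob at (221,182). In the top view the casing is at (168,213), the bore at (275,204), the pivot at (296,207) and the knob at (338,201). I'll enlarge both areas.

```bash
python3 - <<'E'
import cv2,numpy as np
t=cv2.imread('pics/top0.png');s=cv2.imread('pics/scene0.png')
a=cv2.resize(t[170:245,150:350],(800,300),interpolation=cv2.INTER_CUBIC)
b=cv2.resize(s[170:255,205:305],(353,300),interpolation=cv2.INTER_CUBIC)
d=cv2.resize(s[210:300,310:430],(400,300),interpolation=cv2.INTER_CUBIC)
o=np.zeros((600,800,3),np.uint8);o[:300]=a;o[300:,:353]=b;o[300:,400:]=d
cv2.imwrite('pics/comp.png',o)
E
```

```text
(no output)
```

View pics/comp.png

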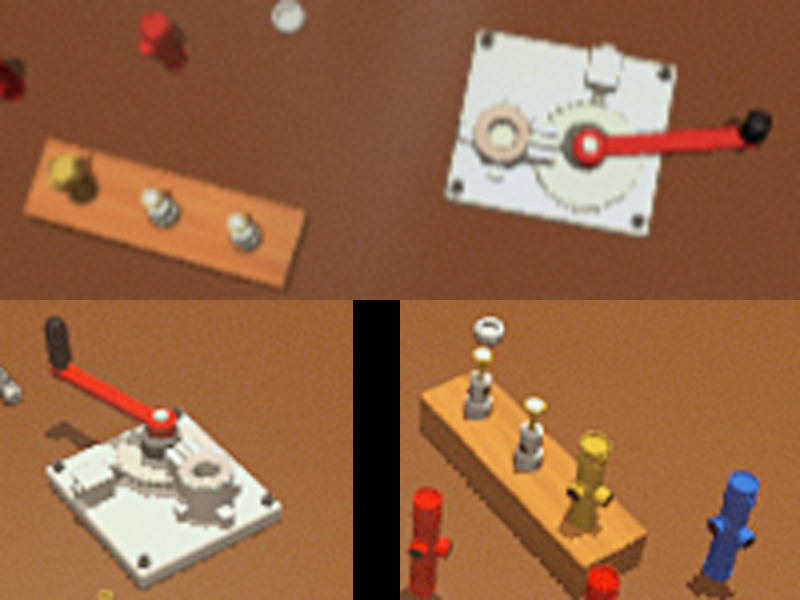

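The crops (top view at 4x, origin (150,170)) show the casing top at about (168,211), the bore ring at (275,203), the lever pivot at (297,206) and the knob top at (339,201). The lever opens away from the bore along -y. Clockwise from above takes the knob toward the robot.

```bash
cat > m.py <<'E'
from h import *
def mask(c,f,box):
    hsv=cv2.cvtColor(c['frame'],cv2.COLOR_RGB2HSV).astype(int);m=f(*[hsv[...,i] for i in range(3)])
    b=np.zeros(m.shape,bool);x0,y0,x1,y1=box;b[y0:y1,x0:x1]=1
    m=(m&b).astype(np.uint8);n,l,s,_=cv2.connectedComponentsWithStats(m)
    return (l==1+np.argmax(s[1:,4])).astype(np.uint8)
def rect(c,m,z):
    cs=cv2.findContours(m,cv2.RETR_EXTERNAL,cv2.CHAIN_APPROX_NONE)[0];k=max(cs,key=len)[:,0]
    h=cv2.convexHull(k)[:,0]
    P=np.array([onz(c,p,z)[:2]*1000 for p in h],np.float32);r=cv2.minAreaRect(P);return r,cv2.boxPoints(r)
E
python3 - <<'E'
from m import *
t=shot('top');s=shot('scene')
pl=mask(t,lambda h,s_,v:(s_<70)&(v>120),(255,170,325,235));print('plate',rect(t,pl,.018))
rk=mask(t,lambda h,s_,v:(h<18)&(v>150)&(s_>100),(150,195,232,250));print('rack',rect(t,rk,.034))
ca=mask(t,lambda h,s_,v:(h>19)&(h<35)&(s_>110)&(v>110),(155,200,180,225));ys,xs=np.nonzero(ca);print('casing px',xs.min(),xs.max(),ys.min(),ys.max(),len(xs))
rd=mask(t,lambda h,s_,v:((h<5)|(h>175))&(s_>150)&(v>150),(285,190,345,215));print('lever',rect(t,rd,.065))
kb=mask(t,lambda h,s_,v:v<50,(325,190,350,215));ys,xs=np.nonzero(kb);print('knob px',xs.min(),xs.max(),ys.min(),ys.max(),xs.mean(),ys.mean())
for n,uv,z in(('casing',(167.5,211.5),.112),('bore',(275.4,203),.062),('piv',(297,206.5),.075),('knob',(339,201),.113),('p1',(188.5,221),.09),('p2',(209.5,227),.09)):print(n,onz(t,uv,z).round(4))
g=lambda x,y:(205+x*100/353,170+(y-300)*100/353)
G=lambda x,y:(310+(x-400)*.3,210+(y-300)*.3)
for n,uv,z in(('casing',G(594,440),.112),('bore',g(206,468),.062),('knob',g(56,325),.113)):print('sc',n,onz(s,uv,z).round(4))
E
```

```text
plate (((593.681884765625, -49.887359619140625), (157.62220764160156, 142.63050842285156), 78.88963317871094), array([[ 508.5164  , -113.47895 ],
       [ 648.47363 , -140.96378 ],
       [ 678.8474  ,   13.704231],
       [ 538.89014 ,   41.189056]], dtype=float32))
rack (((527.3880004882812, 251.3719482421875), (206.21498107910156, 61.626197814941406), 73.6341323852539), array([[468.7708 , 161.12436],
       [527.9    , 143.75996],
       [586.0052 , 341.61954],
       [526.876  , 358.98395]], dtype=float32))
casing px 162 168 209 215 40
lever (((569.5671997070312, -119.08792877197266), (124.64833068847656, 24.241395950317383), 89.6791763305664), array([[ 557.0977 , -181.34325],
       [ 581.3387 , -181.47899],
       [ 582.0367 ,  -56.83261],
       [ 557.7957 ,  -56.69687]], dtype=float32))
knob px 335 342 198 205 338.1794871794872 201.69230769230768
casing [0.5458 0.3051 0.112 ]
bore [ 0.58   -0.0047  0.062 ]
piv [ 0.5662 -0.0681  0.075 ]
knob [ 0.5736 -0.187   0.113 ]
p1 [0.5218 0.2476 0.09  ]
p2 [0.5039 0.1863 0.09  ]
sc casing [0.5436 0.3113 0.112 ]
sc bore [5.856e-01 1.000e-04 6.200e-02]
sc knob [ 0.5816 -0.1807  0.113 ]
```

Emit:
carry_out --plan '[{"travel":[0.46,0.95,0],"angular":[0,0,-0.36],"grip":0.2},{"travel":[0.46,0.95,0],"angular":[0,0,-0.36],"grip":0.2},{"travel":[0.46,0.95,0],"angular":[0,0,-0.36],"grip":0.2},{"travel":[0.46,0.95,0],"angular":[0,0,-0.36],"grip":0.2},{"travel":[0.46,0.95,0],"angular":[0,0,-0.36],"grip":0.2},{"travel":[0.46,0.95,0],"angular":[0,0,-0.36],"grip":0.2},{"travel":[0.46,0.95,0],"angular":[0,0,-0.36],"grip":0.2},{"travel":[0.46,0.95,0],"angular":[0,0,-0.36],"grip":0.2}]'

```text
time: 0.87
ee_pos: [0.2804, -0.2435, 0.2037]
tcp_rot: [-180.0, -0.0, 4.7]
wrist_force: [0.6, -0.8, -0.6]
opening: 0.0517
grasp_force: 0.0
```

Emit:
carry_out --plan '[{"travel":[0.46,0.95,0],"angular":[0,0,-0.36],"grip":0.2},{"travel":[0.46,0.95,0],"angular":[0,0,-0.36],"grip":0.2},{"travel":[0.46,0.95,0],"angular":[0,0,-0.36],"grip":0.2},{"travel":[0.46,0.95,0],"angular":[0,0,-0.36],"grip":0.2},{"travel":[0.46,0.95,0],"angular":[0,0,-0.36],"grip":0.2},{"travel":[0.46,0.95,0],"angular":[0,0,-0.36],"grip":0.2},{"travel":[0.46,0.95,0],"angular":[0,0,-0.36],"grip":0.2},{"travel":[0.46,0.95,0],"angular":[0,0,-0.36],"grip":0.2}]'

```text
time: 1.53
ee_pos: [0.4101, -0.0143, 0.2033]
tcp_rot: [-178.5, 0.0, -3.1]
wrist_force: [0.3, -0.5, 0.9]
opening: 0.0511
grasp_force: 0.0
```

Emit:
carry_out --plan '[{"travel":[0.4,0.95,0],"angular":[0,0,-0.46],"grip":0.2},{"travel":[0.4,0.95,0],"angular":[0,0,-0.46],"grip":0.2},{"travel":[0.4,0.95,0],"angular":[0,0,-0.46],"grip":0.2},{"travel":[0.4,0.95,0],"angular":[0,0,-0.46],"grip":0.2},{"travel":[0.4,0.95,0],"angular":[0,0,-0.46],"grip":0.2},{"travel":[0.4,0.95,0],"angular":[0,0,-0.46],"grip":0.2},{"travel":[0.4,0.95,0],"angular":[0,0,-0.46],"grip":0.2},{"travel":[0.4,0.95,0],"angular":[0,0,-0.46],"grip":0.2}]'

```text
time: 2.2
ee_pos: [0.4305, -0.0853, 0.204]
tcp_rot: [-176.7, 0.1, -13.5]
wrist_force: [-0.5, 0.2, -0.5]
opening: 0.0514
grasp_force: 0.0
```

```bash
python3 - <<'E'
from h import *
o=monitor.get_obs();print(o['ee_pos'],o['tcp_rot'])
s=shot('scene');t=shot('top')
a=cv2.resize(s['frame'][195:305,300:440],(560,440),interpolation=cv2.INTER_CUBIC)
cv2.imwrite('pics/near.png',a[:,:,::-1])
print([proj(s,p).round(1).tolist() for p in ([.546,.311,.112],[.546,.311,.034])])
E
```

```text
[ 0.43045043 -0.08527258  0.20400117] [-1.76673471e+02  6.85509936e-02 -1.35222303e+01]
[[[367.5, 252.5]], [[363.4, 274.2]]]
```

View pics/near.png

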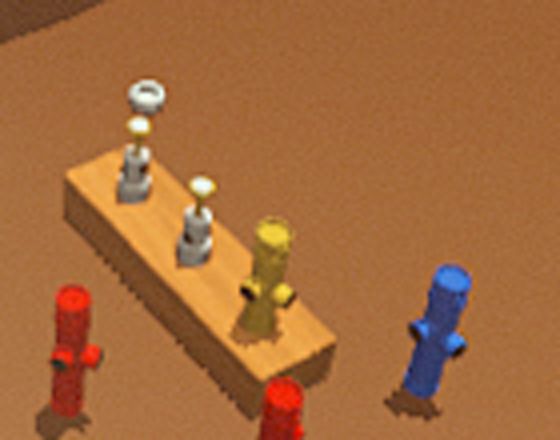

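The crop shows the casing top at pixel (368,252), against a prediction of (367.5,252.5), so (0.546, 0.311) holds. The arm, however, stalled, so I'll check its joints.

```bash
python3 - <<'E'
from h import *
o=monitor.get_obs();print(o['q'].round(1),o['qd'].round(1),o['joint_efforts'].round(1))
E
```

```text
[-13.6 -10.1  -4.5  95.7   3.3 179.9] [ 0.1 -0.2 -0.2  0.2  0.   0. ] [ -0.2 -35.1  46.5  -0.    0.2   0. ]
```

Joint 6 is at its limit, because yaw = q1 - q6 + 180. I'll use yaw 73.6 instead, which closes across the rack.

Emit:
carry_out --plan '[{"travel":[0,0,0],"angular":[-0.11,0.03,0.98],"grip":0.6},{"travel":[0,0,0],"angular":[-0.11,0.03,0.98],"grip":0.6},{"travel":[0,0,0],"angular":[-0.11,0.03,0.98],"grip":0.6},{"travel":[0,0,0],"angular":[-0.11,0.03,0.98],"grip":0.6},{"travel":[0,0,0],"angular":[-0.11,0.03,0.98],"grip":0.6},{"travel":[0,0,0],"angular":[-0.11,0.03,0.98],"grip":0.6}]'

```text
time: 2.8
ee_pos: [0.4304, -0.085, 0.204]
tcp_rot: [-179.8, 0.9, 14.4]
wrist_force: [-1.1, -0.5, 0.2]
opening: 0.0684
grasp_force: 0.0
```

Emit:
carry_out --plan '[{"travel":[0.17,0.66,0],"angular":[0,0,1],"grip":0.6},{"travel":[0.17,0.66,0],"angular":[0,0,1],"grip":0.6},{"travel":[0.17,0.66,0],"angular":[0,0,1],"grip":0.6},{"travel":[0.17,0.66,0],"angular":[0,0,1],"grip":0.6},{"travel":[0.17,0.66,0],"angular":[0,0,1],"grip":0.6},{"travel":[0.17,0.66,0],"angular":[0,0,1],"grip":0.6},{"travel":[0.17,0.66,0],"angular":[0,0,1],"grip":0.6}]'

```text
time: 3.38
ee_pos: [0.4812, 0.1142, 0.2035]
tcp_rot: [-179.7, 1.0, 43.1]
wrist_force: [0.5, -1.1, 0.3]
opening: 0.0685
grasp_force: 0.0
```

Emit:
carry_out --plan '[{"travel":[0.215,0.66,0],"angular":[0,0,1],"grip":0.6},{"travel":[0.215,0.66,0],"angular":[0,0,1],"grip":0.6},{"travel":[0.215,0.66,0],"angular":[0,0,1],"grip":0.6},{"travel":[0.215,0.66,0],"angular":[0,0,1],"grip":0.6},{"travel":[0.215,0.66,0],"angular":[0,0,1],"grip":0.6},{"travel":[0.215,0.66,0],"angular":[0,0,1],"grip":0.6},{"travel":[0.215,0.66,0],"angular":[0,0,1],"grip":0.6}]'

```text
time: 3.97
ee_pos: [0.5461, 0.3108, 0.2021]
tcp_rot: [-179.7, 1.1, 71.7]
wrist_force: [0.4, -1.0, 0.1]
opening: 0.0683
grasp_force: 0.0
```

Emit:
carry_out --plan '[{"travel":[0,0,-0.1],"angular":[0.033,-0.022,0.066],"grip":0.6},{"travel":[0,0,-0.2],"angular":[0.033,-0.022,0.066],"grip":0.6},{"travel":[0,0,-0.3],"angular":[0.033,-0.022,0.066],"grip":0.6},{"travel":[0,0,-0.367],"angular":[0.033,-0.022,0.066],"grip":0.6},{"travel":[0,0,-0.367],"angular":[0.033,-0.022,0.066],"grip":0.6},{"travel":[0,0,-0.367],"angular":[0.033,-0.022,0.066],"grip":0.6}]'

```text
time: 4.47
ee_pos: [0.5456, 0.3085, 0.0944]
tcp_rot: [179.9, -0.1, 73.5]
wrist_force: [-0.2, 0.5, 0.5]
opening: 0.0683
grasp_force: 0.0
```

Emit:
carry_out --plan '[{"travel":[0,0,0],"angular":[0,0,0],"grip":-0.6},{"travel":[0,0,0],"angular":[0,0,0],"grip":-0.6},{"travel":[0,0,0],"angular":[0,0,0],"grip":-0.6},{"travel":[0,0,0],"angular":[0,0,0],"grip":-0.6},{"travel":[0,0,0],"angular":[0,0,0],"grip":-0.6},{"travel":[0,0,0],"angular":[0,0,0],"grip":-0.6},{"travel":[0,0,0],"angular":[0,0,0],"grip":-0.6},{"travel":[0,0,0],"angular":[0,0,0],"grip":-0.6}]' --grip_force 40

```text
time: 5.13
ee_pos: [0.5458, 0.3105, 0.0938]
tcp_rot: [179.9, -0.1, 73.7]
wrist_force: [0.1, 0.0, -0.4]
opening: 0.0171
grasp_force: 0.0
```

```bash
python3 - <<'E'
from h import *
o=monitor.get_obs();print(o['ee_pos'],o['opening'],o['grasp_force'])
s=shot('scene')
a=cv2.resize(s['frame'][155:305,290:470],(720,600),interpolation=cv2.INTER_CUBIC)
cv2.imwrite('pics/near2.png',a[:,:,::-1])
E
```

```text
[0.54581775 0.31054842 0.09381229] 0.0170551640889864 0.0
```

View pics/near2.png

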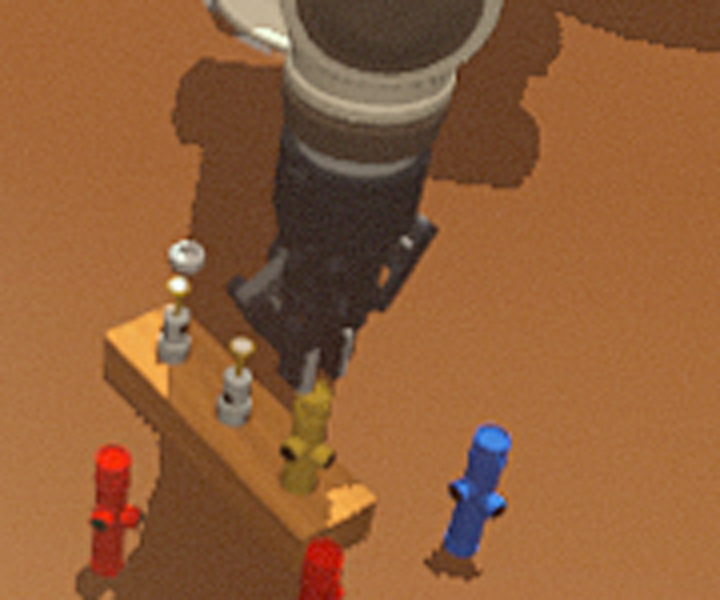

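The picture shows the closed fingers at about (320,380) in the crop. They are just behind or above the casing top rather than around it. I'll project the TCP into both views to see which is off.

```bash
python3 - <<'E'
from h import *
o=monitor.get_obs();p=o['ee_pos'];out=[]
for n,(x0,y0,w,h) in(('scene',(310,190,100,110)),('top',(130,160,100,110))):
    c=shot(n);k=5
    a=cv2.resize(c['frame'][y0:y0+h,x0:x0+w],(400,440),interpolation=cv2.INTER_CUBIC)[:,:,::-1].copy()
    for dz,col in((-.011,(255,255,0)),(.062,(255,0,255))):
        q=proj(c,p+[0,0,dz])[0];print(n,dz,q.round(1));cv2.circle(a,(int((q[0]+.5-x0)*4),int((q[1]+.5-y0)*4)),3,col,-1)
    q=proj(c,[.546,.311,.112])[0];cv2.drawMarker(a,(int((q[0]+.5-x0)*4),int((q[1]+.5-y0)*4)),(255,255,255),0,14,1)
    out.append(a)
cv2.imwrite('pics/ov.png',np.hstack(out))
E
```

```text
scene -0.011 [365.8 260.7]
scene 0.062 [369.9 239.1]
top -0.011 [167.7 213.5]
top 0.062 [162.2 208.4]
```

View pics/ov.png

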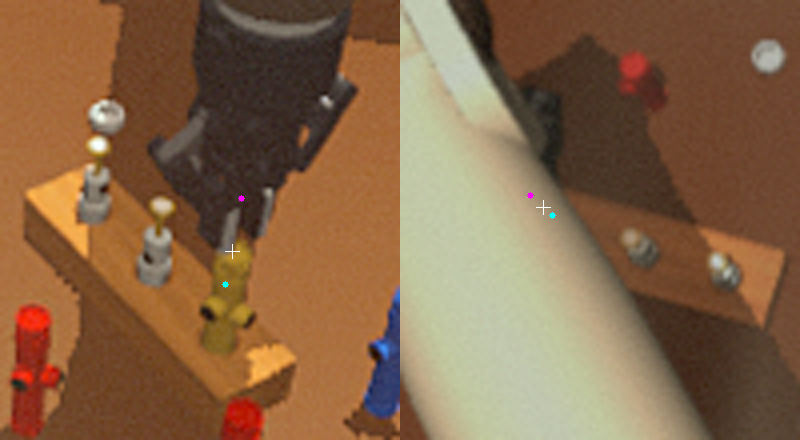

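In the overlay the casing hasn't moved, with its top still near (368,251). The finger ends finish around it, while the projected fingertip (cyan) lies lower, on the casing. I need a closer crop.

```bash
python3 - <<'E'
from h import *
c=shot('scene')
cv2.imwrite('pics/z.png',cv2.resize(c['frame'][215:285,335:405],(600,600),interpolation=cv2.INTER_LANCZOS4)[:,:,::-1])
E
```

```text
(no output)
```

View pics/z.png

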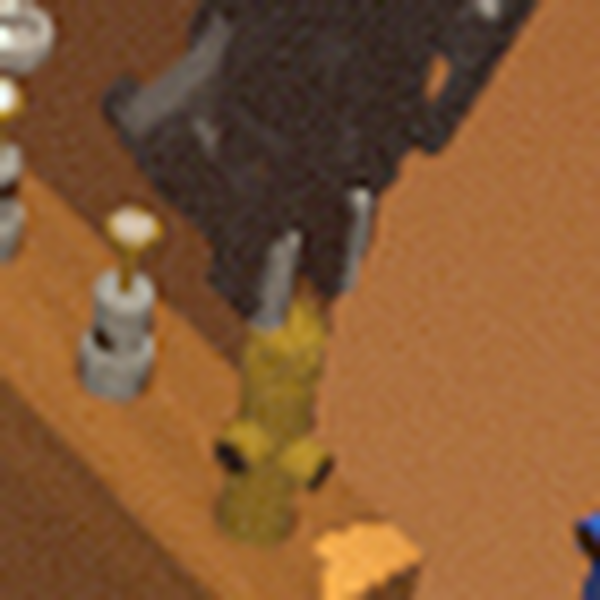

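```bash
python3 - <<'E'
from h import *
s=shot('scene');t=shot('top');p=np.array([.1417,-.5312,.2029])
from math import *
cl=np.array([cos(radians(105)),sin(radians(105)),0])
for n,c in(('s',s),('t',t)):
    print(n,[proj(c,p+a*cl+[0,0,dz])[0].round(1).tolist() for a,dz in((0,0),(.05,.0),(-.05,.0))])
# current: expected vs observed
q=monitor.get_obs()['ee_pos'];cl=np.array([cos(radians(163.7)),sin(radians(163.7)),0])
for a in(.0085,-.0085,.02,-.02):print(a,proj(s,q+a*cl+[0,0,-.011])[0].round(1),proj(s,q+a*cl+[0,0,.02])[0].round(1))
E
```

```text
s [[247.1, 75.7], [257.9, 77.8], [236.5, 73.6]]
t [[483.5, 358.1], [465.2, 363.7], [501.6, 352.5]]
0.0085 [368.5 259.4] [370.3 250.4]
-0.0085 [363.  262.1] [364.6 253.2]
0.02 [372.2 257.5] [374.  248.6]
-0.02 [359.2 264. ] [360.8 255.1]
```

```bash
python3 - <<'E'
import cv2,numpy as np
s=cv2.imread('pics/scene0.png')[0:75,215:280];t=cv2.imread('pics/top0.png')[340:400,460:525]
cv2.imwrite('pics/g.png',np.hstack([cv2.resize(s,(390,450),interpolation=cv2.INTER_CUBIC),cv2.resize(t,(390,360),interpolation=cv2.INTER_CUBIC).__class__ and cv2.copyMakeBorder(cv2.resize(t,(390,360),interpolation=cv2.INTER_CUBIC),0,90,0,0,cv2.BORDER_CONSTANT)]))
E
```

```text
(no output)
```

View pics/g.png

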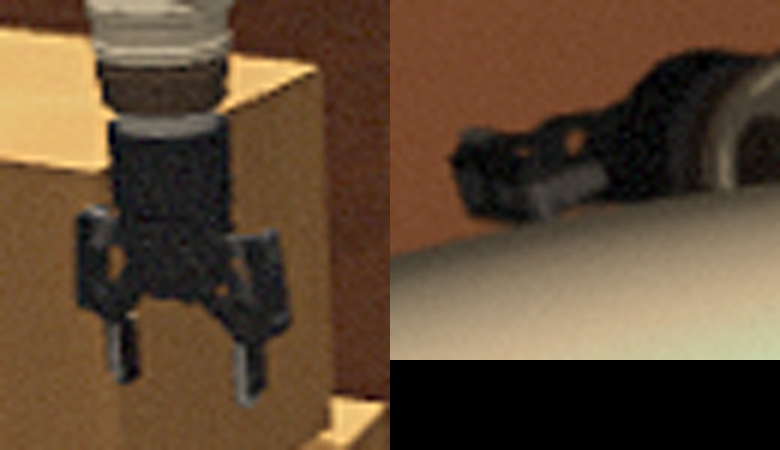

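The starting pictures settle it. In both views the fingertips sit about 40 mm higher than `ee_pos` says: 10 px too high in the scene view and displaced outward in the top view. The bench geometry still checks out (plate 157.6 against 158 mm, rack 206 against 205 mm). So the fingers closed above the casing. I'll reopen, go 36 mm lower and watch the force.

Emit:
carry_out --plan '[{"travel":[0,0,0],"angular":[0,0,0],"grip":0.6},{"travel":[0,0,0],"angular":[0,0,0],"grip":0.6},{"travel":[0,0,0],"angular":[0,0,0],"grip":0.6},{"travel":[0,0,0],"angular":[0,0,0],"grip":0.6},{"travel":[0,0,0],"angular":[0,0,0],"grip":0.6},{"travel":[0,0,-0.04],"angular":[0,0,0],"grip":0.6},{"travel":[0,0,-0.08],"angular":[0,0,0],"grip":0.6},{"travel":[0,0,-0.12],"angular":[0,0,0],"grip":0.6}]'

```text
time: 6.1
ee_pos: [0.5456, 0.3103, 0.0561]
tcp_rot: [179.9, -0.1, 73.7]
wrist_force: [0.4, 0.1, 0.0]
opening: 0.0685
grasp_force: 0.0
```

Emit:
carry_out --plan '[{"travel":[0,0,0],"angular":[0,0,0],"grip":-0.7},{"travel":[0,0,0],"angular":[0,0,0],"grip":-0.7},{"travel":[0,0,0],"angular":[0,0,0],"grip":-0.7},{"travel":[0,0,0],"angular":[0,0,0],"grip":-0.7},{"travel":[0,0,0],"angular":[0,0,0],"grip":-0.7},{"travel":[0,0,0],"angular":[0,0,0],"grip":-0.7},{"travel":[0,0,0],"angular":[0,0,0],"grip":-0.7},{"travel":[0,0,0],"angular":[0,0,0],"grip":-0.7}]'

```text
time: 6.77
ee_pos: [0.5461, 0.3107, 0.0584]
tcp_rot: [179.8, -0.2, 73.7]
wrist_force: [-0.6, 0.7, 3.6]
opening: 0.0187
grasp_force: 39.3
```

Emit:
carry_out --plan '[{"travel":[0,0,0.03],"angular":[0,0,0],"grip":-0.7},{"travel":[0,0,0.07],"angular":[0,0,0],"grip":-0.7},{"travel":[0,0,0.12],"angular":[0,0,0],"grip":-0.7},{"travel":[0,0,0.2],"angular":[0,0,0],"grip":-0.7},{"travel":[0,0,0.28],"angular":[0,0,0],"grip":-0.7},{"travel":[0,0,0.36],"angular":[0,0,0],"grip":-0.7},{"travel":[0,0,0.36],"angular":[0,0,0],"grip":-0.7}]'

```text
time: 7.35
ee_pos: [0.5472, 0.3112, 0.1724]
tcp_rot: [179.6, -0.4, 73.7]
wrist_force: [0.9, -0.9, 0.4]
opening: 0.0188
grasp_force: 39.3
```

```bash
python3 - <<'E'
from h import *
o=monitor.get_obs();print(o['ee_pos'],o['wrist_force'],o['opening'],o['grasp_force'])
c=shot('scene');p=o['ee_pos'];x0,y0=310,170
a=cv2.resize(c['frame'][y0:y0+100,x0:x0+110],(660,600),interpolation=cv2.INTER_CUBIC)[:,:,::-1].copy()
# casing expected: axis at tcp xy, top/foot heights
for z in(.112+.108,.012+.108):
    q=proj(c,[p[0],p[1],z])[0];print(q);cv2.drawMarker(a,(int((q[0]+.5-x0)*6),int((q[1]+.5-y0)*6)),(255,255,255),0,14,1)
cv2.imwrite('pics/lift.png',a)
E
```

```text
[0.5472447  0.31122911 0.1724199 ] [ 0.85720081 -0.85655678  0.41328668] 0.018817445288328804 39.31710183620453
[373.75053491 218.3984655 ]
[367.74439085 250.45296916]
```

View pics/lift.png

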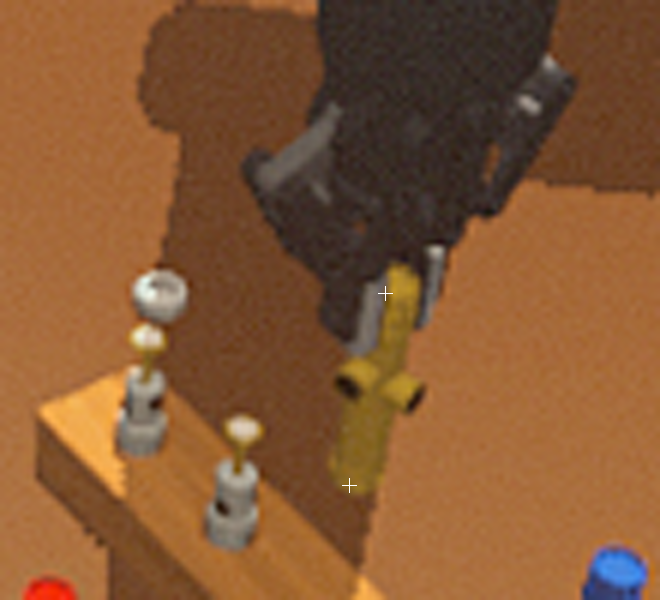

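The casing is gripped and lifted, hanging upright with its top at about (377,215) and its foot at about (369.5,251). The pistons are untouched. I'll move over the bore next.

Emit:
carry_out --plan '[{"travel":[0.06,-0.1,0],"angular":[0,0,0],"grip":-0.7},{"travel":[0.06,-0.2,0],"angular":[0,0,0],"grip":-0.7},{"travel":[0.06,-0.3,0],"angular":[0,0,0],"grip":-0.7},{"travel":[0.06,-0.4,0],"angular":[0,0,0],"grip":-0.7},{"travel":[0.06,-0.52,0],"angular":[0,0,0],"grip":-0.7},{"travel":[0.06,-0.64,0],"angular":[0,0,0],"grip":-0.7},{"travel":[0.06,-0.76,0],"angular":[0,0,0],"grip":-0.7},{"travel":[0.06,-0.86,0],"angular":[0,0,0],"grip":-0.7}]'

```text
time: 8.07
ee_pos: [0.5632, 0.0502, 0.1654]
tcp_rot: [179.9, -0.1, 73.7]
wrist_force: [0.7, 0.9, -1.5]
opening: 0.0186
grasp_force: 39.4
```

Emit:
carry_out --plan '[{"travel":[0.05,-0.08,0],"angular":[0,0,0],"grip":-0.7},{"travel":[0.055,-0.16,0],"angular":[0,0,0],"grip":-0.7},{"travel":[0.055,-0.19,0],"angular":[0,0,0],"grip":-0.7},{"travel":[0.055,-0.19,0],"angular":[0,0,0],"grip":-0.7},{"travel":[0.055,-0.19,0],"angular":[0,0,0],"grip":-0.7}]'

```text
time: 8.48
ee_pos: [0.58, -0.0044, 0.1655]
tcp_rot: [179.9, -0.1, 73.6]
wrist_force: [0.0, 0.9, -2.2]
opening: 0.0187
grasp_force: 39.6
```

```bash
python3 - <<'E'
from m import *
o=monitor.get_obs();print(o['ee_pos'],o['tcp_rot'],o['q'].round(1))
c=shot('scene');m=mask(c,lambda h,s,v:(h>19)&(h<35)&(s>110)&(v>60),(225,150,300,235));ys,xs=np.nonzero(m)
print(xs.min(),xs.max(),ys.min(),ys.max())
for y in range(ys.min(),ys.max()+1,2):r=xs[ys==y];print(y,r.min(),r.max(),len(r),end='; ')
p=o['ee_pos'];print('\n',proj(c,[[p[0],p[1],.126],[p[0],p[1],.226],[.581,-.004,.062]]).round(1))
E
```

```text
[ 0.58000318 -0.00438527  0.16548885] [ 1.79938904e+02 -1.44799445e-01  7.36336807e+01] [-5.000e-01  8.400e+00  9.600e+00  9.110e+01  1.000e-01  1.059e+02]
257 266 181 187
181 259 264 5; 183 257 264 6; 185 258 266 8; 187 261 265 5; 
 [[262.5 198.2]
 [260.6 167.5]
 [263.5 216.1]]
```

```bash
python3 - <<'E'
from m import *
c=shot('scene')
hsv=cv2.cvtColor(c['frame'],cv2.COLOR_RGB2HSV).astype(int)
m=(hsv[...,0]>=18)&(hsv[...,0]<36)&(hsv[...,1]>90)&(hsv[...,2]>40)
for y in range(158,212):print(y,''.join('#' if m[y,x] else '.' for x in range(240,290)))
E
```

```text
158 ..................................................
159 ..................................................
160 ............#.....................................
161 ..................................................
162 ..................................................
163 ......#...........................................
164 ..................................................
165 ..........#.......................................
166 ..................................................
167 ..................................................
168 ....................####..........................
169 ....................#####.........................
170 ...................#######........................
171 ...................#######........................
172 ....................######........................
173 ....................######........................
174 ....................######........................
175 ....................######........................
176 ....................######........................
177 ....................######........................

[... 1169 characters left out ...]
..........#######.......................
200 ....................#######.......................
201 .....................######.......................
202 ......................###.........................
203 ..................................................
204 ..................................................
205 ..................................................
206 ..................................................
207 ..................................................
208 ..................................................
209 ..................................................
210 ..................................................
211 ..................................................
```

In the scene mask the casing's foot is about 1–2 px right of the bore axis, roughly 3 mm. That is well inside the lead-in. I'll nudge +x and descend to the mouth.

Emit:
carry_out --plan '[{"travel":[0.01,-0.003,-0.05],"angular":[0,0,0],"grip":-0.7},{"travel":[0.01,-0.003,-0.1],"angular":[0,0,0],"grip":-0.7},{"travel":[0.01,-0.003,-0.14],"angular":[0,0,0],"grip":-0.7},{"travel":[0.01,-0.003,-0.17],"angular":[0,0,0],"grip":-0.7},{"travel":[0.01,-0.003,-0.19],"angular":[0,0,0],"grip":-0.7},{"travel":[0.01,-0.003,-0.2],"angular":[0,0,0],"grip":-0.7}]'

```text
time: 9.08
ee_pos: [0.5829, -0.005, 0.1049]
tcp_rot: [179.9, -0.1, 73.7]
wrist_force: [-1.0, 0.7, -1.1]
opening: 0.0186
grasp_force: 39.7
```

Emit:
carry_out --plan '[{"travel":[0,0,-0.005],"angular":[0,0,0],"grip":-0.7},{"travel":[0,0,-0.01],"angular":[0,0,0],"grip":-0.7},{"travel":[0,0,-0.015],"angular":[0,0,0],"grip":-0.7},{"travel":[0,0,-0.02],"angular":[0,0,0],"grip":-0.7},{"travel":[0,0,-0.025],"angular":[0,0,0],"grip":-0.7},{"travel":[0,0,-0.03],"angular":[0,0,0],"grip":-0.7}]'

```text
time: 9.58
ee_pos: [0.5835, -0.0055, 0.0969]
tcp_rot: [179.9, -0.1, 73.7]
wrist_force: [0.1, -0.2, -1.8]
opening: 0.0186
grasp_force: 39.7
```

Emit:
carry_out --plan '[{"travel":[0,0,-0.006],"angular":[0,0,0],"grip":-0.7},{"travel":[0,0,-0.012],"angular":[0,0,0],"grip":-0.7},{"travel":[0,0,-0.018],"angular":[0,0,0],"grip":-0.7},{"travel":[0,0,-0.024],"angular":[0,0,0],"grip":-0.7},{"travel":[0,0,-0.03],"angular":[0,0,0],"grip":-0.7},{"travel":[0,0,-0.03],"angular":[0,0,0],"grip":-0.7}]'

```text
time: 10.08
ee_pos: [0.5831, -0.0054, 0.0873]
tcp_rot: [179.9, -0.1, 73.7]
wrist_force: [0.2, -0.2, -1.2]
opening: 0.0188
grasp_force: 39.7
```

Emit:
carry_out --plan '[{"travel":[0,0,-0.004],"angular":[0,0,0],"grip":-0.7},{"travel":[0,0,-0.008],"angular":[0,0,0],"grip":-0.7},{"travel":[0,0,-0.012],"angular":[0,0,0],"grip":-0.7},{"travel":[0,0,-0.016],"angular":[0,0,0],"grip":-0.7},{"travel":[0,0,-0.02],"angular":[0,0,0],"grip":-0.7},{"travel":[0,0,-0.02],"angular":[0,0,0],"grip":-0.7}]'

```text
time: 10.58
ee_pos: [0.5837, -0.0054, 0.0827]
tcp_rot: [179.8, -0.2, 73.7]
wrist_force: [-0.0, 0.4, 5.1]
opening: 0.0187
grasp_force: 40.4
```

Emit:
carry_out --plan '[{"travel":[0,0,-0.004],"angular":[0,0,0],"grip":-0.7},{"travel":[0,0,-0.008],"angular":[0,0,0],"grip":-0.7},{"travel":[0,0,-0.012],"angular":[0,0,0],"grip":-0.7},{"travel":[0,0,-0.016],"angular":[0,0,0],"grip":-0.7},{"travel":[0,0,-0.02],"angular":[0,0,0],"grip":-0.7},{"travel":[0,0,-0.02],"angular":[0,0,0],"grip":-0.7}]'

```text
time: 11.08
ee_pos: [0.5834, -0.0055, 0.0757]
tcp_rot: [179.9, -0.1, 73.7]
wrist_force: [-0.5, -0.9, 3.3]
opening: 0.0187
grasp_force: 40.1
```

Emit:
carry_out --plan '[{"travel":[0,0,-0.003],"angular":[0,0,0],"grip":-0.7},{"travel":[0,0,-0.006],"angular":[0,0,0],"grip":-0.7},{"travel":[0,0,-0.009],"angular":[0,0,0],"grip":-0.7},{"travel":[0,0,-0.009],"angular":[0,0,0],"grip":-0.7}]'

```text
time: 11.42
ee_pos: [0.584, -0.0053, 0.0753]
tcp_rot: [179.7, -0.2, 73.7]
wrist_force: [-3.1, 0.6, 15.3]
opening: 0.0189
grasp_force: 41.7
```

The force dropped and then rose steeply against the stop after about 9 mm of travel, so the seat has snapped down. I'll release and lift off.

Emit:
carry_out --plan '[{"travel":[0,0,0.006],"angular":[0,0,0],"grip":-0.7},{"travel":[0,0,0.006],"angular":[0,0,0],"grip":0.2},{"travel":[0,0,0.006],"angular":[0,0,0],"grip":0.2},{"travel":[0,0,0.006],"angular":[0,0,0],"grip":0.2},{"travel":[0,0,0.006],"angular":[0,0,0],"grip":0.2},{"travel":[0,0,0.006],"angular":[0,0,0],"grip":0.2}]'

```text
time: 11.92
ee_pos: [0.5832, -0.0055, 0.0745]
tcp_rot: [179.9, -0.1, 73.7]
wrist_force: [-0.3, 0.7, -1.1]
opening: 0.0515
grasp_force: 0.0
```

Emit:
carry_out --plan '[{"travel":[0,0,0.05],"angular":[0,0,0],"grip":0.2},{"travel":[0,0,0.1],"angular":[0,0,0],"grip":0.2},{"travel":[0,0,0.18],"angular":[0,0,0],"grip":0.2},{"travel":[0,0,0.26],"angular":[0,0,0],"grip":0.2},{"travel":[0,0,0.3],"angular":[0,0,0],"grip":0.2},{"travel":[0,0,0.3],"angular":[0,0,0],"grip":0.2}]'

```text
time: 12.42
ee_pos: [0.5845, -0.0055, 0.168]
tcp_rot: [179.6, -0.2, 73.7]
wrist_force: [-0.2, 0.4, 0.5]
opening: 0.0511
grasp_force: 0.0
```

```bash
python3 - <<'E'
from m import *
c=shot('scene');o=monitor.get_obs();print(o['ee_pos'],o['wrist_force'])
hsv=cv2.cvtColor(c['frame'],cv2.COLOR_RGB2HSV).astype(int)
m=(hsv[...,0]>=18)&(hsv[...,0]<36)&(hsv[...,1]>90)&(hsv[...,2]>40)
for y in range(185,222):print(y,''.join('#' if m[y,x] else '.' for x in range(240,290)))
b=[.5835,-.0045]
for z in(.1305,.1405,.062):print(z,proj(c,[[*b,z]]).round(1))
kb=(hsv[...,2]<60);print('knob')
for y in range(170,192):print(y,''.join('#' if kb[y,x] else '.' for x in range(205,240)))
E
```

```text
[ 0.58405544 -0.00544459  0.16593944] [ 0.06248461 -0.42972083 -0.03308728]
185 ..................................................
186 ..................................................
187 ..................................................
188 ..................................................
189 ..................................................
190 ..................................................
191 ..................................................
192 ..................................................
193 ..................................................
194 ..................................................
195 ..................................................
196 ....................#####.........................
197 ...................#######........................
198 ...................#######........................
199 ...................#######........................
200 ...................#######........................
201 ...................#######........................
202 ...................#######........................
203 ...................#######....
[... 1263 characters left out ...]
....................
175 ...................................
176 ...................................
177 .............#...#.................
178 .............#.....................
179 .............#.#...................
180 ..................#................
181 ..............#...#................
182 ..............#...#................
183 ...............#...................
184 ..............#...#................
185 ..............##..#................
186 ..............#....................
187 ...............#.##................
188 ...............####................
189 ...................................
190 ...................................
191 ...................................
```

Casing rim rows 196–201 match the snapped-down prediction (197.5, against 194.6 with the seat up), so it is seated. Next I'll locate the knob.

```bash
python3 - <<'E'
from m import *
s=shot('scene');t=shot('top')
T=cv2.imread('pics/top0.png')[:,:,::-1]
g=cv2.cvtColor(T,cv2.COLOR_RGB2HSV)[...,2]
for y in range(194,210):print(y,' '.join('%3d'%g[y,x] for x in range(328,348)))
print(onz(t,(338.2,201.7),.09),onz(s,(220.7,182.7),.09))
o1,d1=ray(t,(338.2,201.7));o2,d2=ray(s,(220.7,182.7))
A=np.stack([d1,-d2],1);k=np.linalg.lstsq(A,o2-o1,rcond=None)[0];print(o1+k[0]*d1,o2+k[1]*d2)
b=np.array([.582,-.004]);y=np.array([.193,.981]);p=b-.066*y
for a in(-95,-92,-90,-88,-85):
    k=p+.12*np.array([np.cos(np.radians(a)),np.sin(np.radians(a))]);print(a,k.round(4),proj(t,[[*k,.09]]).round(1),proj(s,[[*k,.09]]).round(1))
E
```

```text
194 123 121 123 126 120 123 124 122 120 124 126 121 123 125 122 122 123 122 124 125
195 122 125 123 125 121 125 123 121 121 123 126 124 121 124 121 122 122 125 122 119
196 121 122 122 122 124 125 118 125 122 125 126 121 121 124 125 126 121 124 124 121
197 120 124 124 123 122 121 121 125 120 100  90  88  96 109 123 124 121 122 123 122
198 126 125 122 123 120 117 126 124 111  52  33  40  52  71  98 121 126 121 122 124
199 122 120 124 123 101  95 101 121  77  29  37  42  41  38  62 123 122 122 122 120
200 123 122 119  95  77  77  79  89  41  26  44  50  51  28  45 125 124 124 122 123
201 117 135 130 111 127 130  92  50   9  23  49  69  56  37  53 120 126 120 123 120
202 175 181 186 177 190 193 116  38   7  19  36  49  42  36  81 124 122 117 123 126
203 215 215 215 213 215 215 150  44  12  14  20  19  15  48 113 122 125 123 123 124
204 214 215 215 218 216 219 189  90  21   9   3  17  31  79 125 125 126 124 121 123
205 214 212 213 215 215 214 214 168  67  35  34  46  72 114 123 122 124 120 121 123
206 192 178 180 177 172 167 169 153  96 117 112  84 110 122 123 121 123 124 121 122
207 149 130 134 130 122 111  88  84 112 138 134 111 123 124 124 126 123 123 120 127
208 120 121 124 118 124 119 100 104 122 126 127 122 122 124 123 122 122 125 126 125
209 126 123 122 123 122 123 121 122 123 124 127 122 118 124 125 122 120 123 124 121
[ 0.5766301  -0.18782721  0.09      ] [ 0.58182757 -0.18548003  0.09      ]
[ 0.57756137 -0.18840237  0.08581834] [ 0.57886682 -0.18972571  0.08629109]
-95 [ 0.5588 -0.1883] [[338.6 207.7]] [[225.9 179. ]]
-92 [ 0.5651 -0.1887] [[338.6 205.6]] [[224.3 179.9]]
-90 [ 0.5693 -0.1887] [[338.6 204.2]] [[223.2 180.5]]
-88 [ 0.5734 -0.1887] [[338.5 202.8]] [[222.2 181.1]]
-85 [ 0.5797 -0.1883] [[338.3 200.7]] [[220.6 182. ]]
```

Emit:
carry_out --plan '[{"travel":[-0.017,-0.13,0],"angular":[0,0,0],"grip":0.2},{"travel":[-0.017,-0.26,0],"angular":[0,0,0],"grip":0.2},{"travel":[-0.017,-0.39,0],"angular":[0,0,0],"grip":0.2},{"travel":[-0.017,-0.52,0],"angular":[0,0,0],"grip":0.2},{"travel":[-0.017,-0.615,0],"angular":[0,0,0],"grip":0.2},{"travel":[-0.017,-0.615,0],"angular":[0,0,0],"grip":0.2},{"travel":[-0.017,-0.615,0],"angular":[0,0,0],"grip":0.2}]'

```text
time: 13.15
ee_pos: [0.5774, -0.1912, 0.1629]
tcp_rot: [-179.9, -0.1, 73.5]
wrist_force: [-0.7, 0.4, -0.2]
opening: 0.0512
grasp_force: 0.0
```

Emit:
carry_out --plan '[{"travel":[0,0,-0.08],"angular":[0,0,0],"grip":0.2},{"travel":[0,0,-0.16],"angular":[0,0,0],"grip":0.2},{"travel":[0,0,-0.24],"angular":[0,0,0],"grip":0.2},{"travel":[0,0,-0.3],"angular":[0,0,0],"grip":0.2},{"travel":[0,0,-0.34],"angular":[0,0,0],"grip":0.2},{"travel":[0,0,-0.36],"angular":[0,0,0],"grip":0.2},{"travel":[0,0,-0.36],"angular":[0,0,0],"grip":0.2}]'

```text
time: 13.73
ee_pos: [0.5775, -0.1889, 0.0554]
tcp_rot: [-180.0, -0.1, 73.7]
wrist_force: [-0.7, 0.6, -0.7]
opening: 0.0511
grasp_force: 0.0
```

Emit:
carry_out --plan '[{"travel":[0,0,0],"angular":[0,0,0],"grip":-0.7},{"travel":[0,0,0],"angular":[0,0,0],"grip":-0.7},{"travel":[0,0,0],"angular":[0,0,0],"grip":-0.7},{"travel":[0,0,0],"angular":[0,0,0],"grip":-0.7},{"travel":[0,0,0],"angular":[0,0,0],"grip":-0.7},{"travel":[0,0,0],"angular":[0,0,0],"grip":-0.7},{"travel":[0,0,0],"angular":[0,0,0],"grip":-0.7}]' --grip_force 50

```text
time: 14.32
ee_pos: [0.5779, -0.1898, 0.0585]
tcp_rot: [179.9, -0.2, 73.7]
wrist_force: [-6.1, 2.6, 5.3]
opening: 0.0185
grasp_force: 48.7
```

```bash
python3 - <<'E'
from h import *
o=monitor.get_obs();print(o['ee_pos'],o['wrist_force'],o['opening'],o['grasp_force'])
c=shot('scene');x0,y0=190,140
cv2.imwrite('pics/k.png',cv2.resize(c['frame'][y0:y0+90,x0:x0+110],(733,600),interpolation=cv2.INTER_CUBIC)[:,:,::-1])
E
```

```text
[ 0.5778911  -0.18975479  0.05848757] [-6.14907458  2.58866774  5.27877963] 0.018531491415524314 48.66152465343475
```

View pics/k.png

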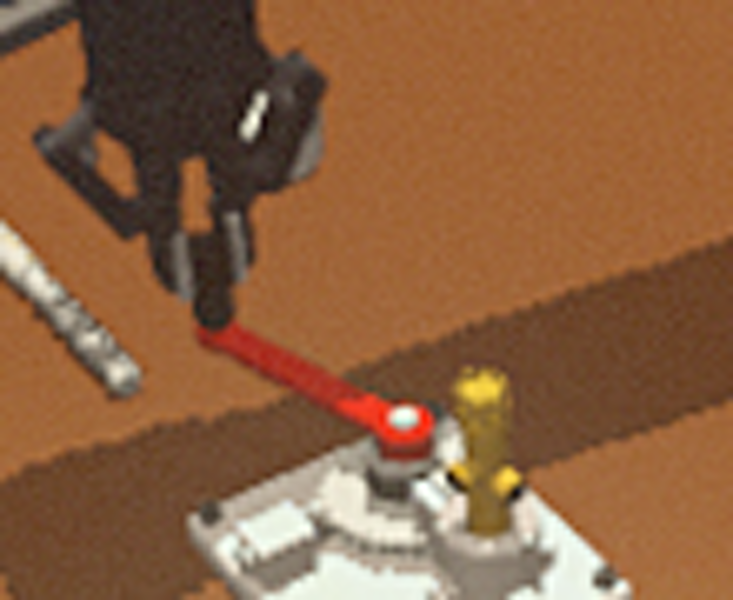

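The last picture shows both fingers around the knob at (212,270), just above the red arm. The casing stands upright in the collar at (480,460). Now I'll swing along the arc, first to 0.4 rad.

Emit:
carry_out --plan '[{"travel":[-0.02,0,0],"angular":[0,0,0],"grip":-0.7},{"travel":[-0.04,-0.001,0],"angular":[0,0,0],"grip":-0.7},{"travel":[-0.06,0.001,0],"angular":[0,0,0],"grip":-0.7},{"travel":[-0.08,0.003,0],"angular":[0,0,0],"grip":-0.7},{"travel":[-0.1,0.007,0],"angular":[0,0,0],"grip":-0.7},{"travel":[-0.119,0.011,0],"angular":[0,0,0],"grip":-0.7},{"travel":[-0.138,0.016,0],"angular":[0,0,0],"grip":-0.7},{"travel":[-0.157,0.022,0],"angular":[0,0,0],"grip":-0.7}]'

```text
time: 15.03
ee_pos: [0.532, -0.1838, 0.0585]
tcp_rot: [179.7, -0.1, 73.7]
wrist_force: [5.0, 0.0, 6.3]
opening: 0.0188
grasp_force: 49.2
```

Emit:
carry_out --plan '[{"travel":[-0.015,0.006,0],"angular":[0,0,0],"grip":-0.7},{"travel":[-0.03,0.012,0],"angular":[0,0,0],"grip":-0.7},{"travel":[-0.045,0.019,0],"angular":[0,0,0],"grip":-0.7},{"travel":[-0.06,0.027,0],"angular":[0,0,0],"grip":-0.7},{"travel":[-0.073,0.034,0],"angular":[0,0,0],"grip":-0.7},{"travel":[-0.075,0.035,0],"angular":[0,0,0],"grip":-0.7},{"travel":[-0.075,0.035,0],"angular":[0,0,0],"grip":-0.7},{"travel":[-0.075,0.035,0],"angular":[0,0,0],"grip":-0.7}]'

```text
time: 15.7
ee_pos: [0.5102, -0.174, 0.0586]
tcp_rot: [179.6, -0.1, 73.7]
wrist_force: [7.3, -4.1, 4.1]
opening: 0.0182
grasp_force: 49.1
```

```bash
python3 - <<'E'
from m import *
o=monitor.get_obs();p=o['ee_pos'];print(p,o['wrist_force'],o['opening'],o['grasp_force'])
v=p[:2]-[.5708,-.0701];a0=np.arctan2(-.1197,.0071);print('theta',a0-np.arctan2(v[1],v[0]),np.hypot(*v))
c=shot('scene')
# lever arm direction from red mask, z=.065
hsv=cv2.cvtColor(c['frame'],cv2.COLOR_RGB2HSV).astype(int)
old=cv2.cvtColor(cv2.imread('pics/scene0.png'),cv2.COLOR_BGR2HSV).astype(int)
for n,H in(('new',hsv),('old',old)):
    m=((H[...,0]<6)|(H[...,0]>174))&(H[...,1]>170)&(H[...,2]>90);m[:,:205]=0;m[:,300:]=0;m[:165]=0;m[240:]=0
    ys,xs=np.nonzero(m);P=np.array([onz(c,(x,y),.063)[:2] for x,y in zip(xs,ys)],np.float32)
    l=cv2.fitLine(P,cv2.DIST_L1,0,.01,.01).ravel();print(n,len(xs),np.degrees(np.arctan2(l[1],l[0])))
m=(hsv[...,0]>=18)&(hsv[...,0]<36)&(hsv[...,1]>90)&(hsv[...,2]>40)
for y in range(192,222,2):print(y,''.join('#' if m[y,x] else '.' for x in range(250,280)))
E
```

```text
[ 0.51019344 -0.17397836  0.05857222] [ 7.33728732 -4.07514727  4.08009245] 0.018163492838898475 49.10007834434509
theta 0.5873979477477373 0.12026582579962415
new 135 60.07539
old 159 -87.89814
192 ..............................
194 ..............................
196 .#......######................
198 ........#########.............
200 ....#....#######..............
202 .........########.............
204 .........#######..............
206 ..........######..............
208 ..........######..............
210 .......##########.............
212 .........#########............
214 ..........#######.............
216 ..........######..............
218 ...........######.............
220 ............###...............
```

Emit:
carry_out --plan '[{"travel":[-0.005,0.003,0],"angular":[0,0,0],"grip":-0.7},{"travel":[-0.005,0.003,0],"angular":[0,0,0],"grip":-0.7},{"travel":[-0.005,0.003,0],"angular":[0,0,0],"grip":-0.7},{"travel":[-0.005,0.003,0],"angular":[0,0,0],"grip":-0.7},{"travel":[-0.005,0.003,0],"angular":[0,0,0],"grip":-0.7},{"travel":[-0.005,0.003,0],"angular":[0,0,0],"grip":-0.7}]'

```text
time: 16.25
ee_pos: [0.5089, -0.1732, 0.0586]
tcp_rot: [179.6, -0.1, 73.7]
wrist_force: [8.3, -5.0, 4.1]
opening: 0.0187
grasp_force: 49.1
```

```bash
python3 - <<'E'
from m import *
o=monitor.get_obs();p=o['ee_pos'];print(p,o['wrist_force'])
v=p[:2]-[.5708,-.0701];a0=np.arctan2(-.1197,.0071);print('theta',a0-np.arctan2(v[1],v[0]),np.hypot(*v))
E
```

```text
[ 0.50894948 -0.17324334  0.05856614] [ 8.34261844 -5.03261684  4.07758966]
theta 0.5994120424929812 0.12026652124227998
```

The lever is at 0.60 rad by the arc fit, and the 70.9 mm chord gives 0.600. I'll hand in.

```bash
python3 -c "
from workcell import ticket
print(ticket.job_done())"
```

```text
the job is handed in; nothing more can be done
None
```

The casing is seated in the bore with the seat snapped down, and the gripper is still holding the lever by its knob in the third notch (about 0.60 rad); the job is handed in, but no verdict came back.

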